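# Get the gold tiles ready from the blue tile chest

### The job

Two small tile chests stand on the mosaic bench; pull the drawer of the blue one all the way out to its stop, then lift the hinged metal lid inside that drawer up and over until it rests back on its stop, so that the gold tiles lie open. Leave the drawer fully out and the lid resting open, keep the red chest's drawer shut, and do not disturb anything else on the bench.

Things in the scene. Friction and masses are not known exactly. Their poses are not given: they have to be found in the camera images.
- chest_blue: fixed wooden tile chest, 320 (x) x 230 (y) x 125 (z) mm, with a blue drawer front and a patch of small blue tiles on its top. Origin: at table height under the middle of its front face; its x axis points into the chest, away from the front (the drawer slides out along -x), z up.
- blue_drawer_handle (a point): middle of the blue drawer's handle: a level steel bar, 10 mm thick, 110 mm long along the chest's y, held 45 mm off the drawer front (centre line to face) by a post near each end (102 mm apart). It is 92 mm above the table, 33 mm below the chest's top; the front's upper edge is 20 mm above the bar. Axes as the chest's.
- blue_drawer (a joint): how far the blue drawer is out, m: 0 shut, 0.21 at its stop (full). Slides stiffly (about 5 N) and stays where it is left.
- blue_lid: metal lid in the blue drawer, 80 mm (hinge to free edge) x 180 x 8 mm, 0.15 kg, with a black pull loop in its plane. Origin: middle of the loop's bar (8 mm thick, 80 long along y, 40 mm beyond the free edge, an arm at each end). Hinge: parallel to y, at +120 mm x, -4 mm z. Shut: axes as the chest's; it turns about +y by 1.85 rad to its stop, leaning away from the robot.
- blue_lid_handle (a point): the same point, middle of the loop's bar (let go below about 1.6 rad the lid falls shut). Lid shut, it is 76 mm above the table, 56 mm above the drawer floor and 45 mm behind the inside of the drawer front, whose top edge is 112 mm above the table; it lies under the chest's top until the drawer is pulled out.
- chest_red: the like fixed chest with a red drawer front and red tiles on its top; not to be opened. Origin and axes as for chest_blue.
- red_drawer (a joint): how far the red drawer is out, m: 0 shut.
- jar: loose jar with a yellow cap, 56 mm across, 75 mm tall, on the bench to the left of the chests; origin at the centre of its foot.
- pot: loose terracotta cup, 64 mm across, 60 mm tall, on the bench to the right of the chests; origin at the centre of its foot.
- hammer: loose hammer lying on the left of the bench, about 300 mm long; handle towards its -x.
- bowl: loose white bowl, 120 mm across, 50 mm tall, on the right of the bench; origin at the centre of its foot.
- block: loose cork block, 50 x 70 x 30 mm, in front of the robot between the chests' drawers; origin at the centre of its underside.
- roll: loose purple roll standing on end on the right, 64 mm across, 160 mm tall; origin at the centre of its foot.
- bottle: loose green bottle, 60 mm across, 170 mm tall, on the left; origin at the centre of its foot.

How it is judged (in metres and radians):
On the way, in this order (a step that is already met when the one before it is completed fails the run):
1. the blue drawer is pulled out to within 18 mm of its stop, its lid still down (value of joint blue_drawer above 0.192 m and angle between blue_lid's own z axis and vertical below 0.3 rad), for 0.2 s.
2. the lid in the drawer is lifted over and rests on its stop (angle between blue_lid's own z axis and vertical above 1.77 rad), for 0.2 s.
At the end, for the whole second after the job is handed in: The blue drawer is out by more than 187 mm (of 210), its lid is at rest beyond 1.77 rad (stop at 1.85), the red drawer is out by less than 15 mm, and nothing is moving (value of joint blue_drawer above 0.187 m and angle between blue_lid's own z axis and vertical above 1.77 rad and value of joint red_drawer below 0.015 m and velocity of joint blue_drawer between -0.01 and 0.01 m/s and angular speed of blue_lid below 0.1 rad/s); the robot touches nothing.
It fails at once if the red drawer is pulled out by more than 30 mm (value of joint red_drawer above 0.03 m).
It fails at once if a loose thing (jar, cup, hammer, bowl, block, roll or bottle) is shifted by more than 30 mm (distance of any of jar, pot, hammer, bowl, block, roll, bottle from where it was at the start of the episode above 0.03 m).
It fails at once if the jar, cup, bowl, roll or bottle is tipped by more than 0.5 rad (angle between any of jar, pot, bowl, roll, bottle's own z axis and vertical above 0.5 rad).
It also fails if it takes over 56 s, if anything falls off the work surface, if the arm or the gripper's body presses on something with over 40 N, if the wrist force passes 120 N, or if a joint passes its speed limit or range.

### The arm

A 7-joint arm with a two-finger parallel gripper is mounted at the origin on the work surface. World frame = base frame: x ahead of the robot, y to its left, z up, the work surface at z = 0. Lengths are in m, angles in degrees, forces in N, time in s.
With the tool pointing down it reaches from about 0.35 to 0.9 m from the base axis. Payload 19.9 kg.
Tool frame: the origin (TCP) lies between the finger pads; the fingertips stand 17 mm ahead of it and the grasp point (between the pads) lies 2 mm behind it (r.tip_extent is the distance from the TCP to the fingertips, in m); z points along the fingers, y is the line along which they close (so a half turn about z gives the same grasp; the last joint's range is limited). The gripper opens to 85 mm and grips with 20 to 120 N. Pads are 22 mm wide; open, the fingers measure 114 mm over their backs; the gripper's body (76 mm by 85 mm) begins 54 mm behind the grasp point. The pads swing forward as they close: fully open they stand 13 mm farther back than shut.
Start: joints at [64.486, 23.915, -0.59, 92.452, 0.269, 63.638, -3.037], TCP at [0.246, -0.575, 0.248] pointing down, gripper open.
Joint ranges: [-161.28, 161.28], [-22.2, 115.67], [-73.04, 71.86], [3.21, 147.25], [-68.34, 248.33], [10.77, 114.83], [-161.83, 161.83]. Speed limits (degrees/s): [108.29, 108.29, 136.94, 136.94, 172.46, 172.46, 172.46].

### API

Orientations are given as [roll, pitch, yaw] about the fixed x, y, z axes, in that order (R = Rz(yaw) Ry(pitch) Rx(roll)).
In Python, from station import r gives the robot as it stands. Calls block until the motion is done:
- r.move_ptp(position, orientation): joint-space move of the TCP to a pose.
- r.line_to(position, rotation=None, v=0.15): straight line of the TCP; rotation=None keeps the orientation; v is the mean speed in m/s.
- r.movej(angles): joint-space move.
- r.gripper_to(opening): opening from 0.0 (shut) to 1.0 (fully open); the grip force is fixed at half the most; returns when the fingers have stopped.
- r.hold(seconds).
- r.inverse_kinematics(position, orientation): joint angles nearest the present ones, or None.
- r.read_state(): the state.
- r.camera(name): name is "side" or "top"; returns the picture (384x512x3 uint8, red, green, blue); there is no depth.
- r.camera_params(name): a dict with "fov_y" (degrees; the focal length in pixels is half the picture's height over the tangent of half this angle, whatever the lens; pixels are square), "cx", "cy" (the principal point, pixels), "world_to_cam" (4x4, takes a point from world to camera coordinates). Camera axes: x right, y down, z forward; pixel columns grow to the right and rows downward; lengths in m; the calibration is good to about 2 mm. A picture is of the moment at which its call begins. camera_params takes no time and is no camera call.
A pose or a line that the arm cannot do raises r.PlanningError and nothing moves.
- r.sign_off(): hands the job in; it is judged then, once.
Trained networks look in the newest picture that a camera, given by its name, has taken for a name from the list of things; names that differ only in an ending like _2 or _b are one class to them, and where a whole thing is asked for, a point or a joint stands for the part that bears it (a point fixed in the world has none). Each returns a list of dicts, best first, with "confidence" (0 to 1); they miss things now and then, are a little off and sometimes report something else, mostly with a low value. They report only what shows in the picture. A call takes as long as a camera call.
- r.look_for(name, camera): "point" ([x, y, z] in m, in the coordinates of the camera as it stood for that picture, good to about 4 mm: the middle of the surface that is visible of it).
- r.trace(name, camera): "mask" (384x512 bool, what is visible of it).
The state is a dict: "time_s": time; "joint_positions": joint angles; "joint_velocities": joint speeds; "joint_efforts": joint torques, N m; "tcp_pos": TCP position; "ee_rot": TCP orientation; "force": force on the tool from outside, world axes, zero at the start; "ft_torque": the same for the moment, N m; "finger_gap": opening from 0.0 (shut) to 1.0 (fully open); "finger_force": force on a finger pad.
Only numpy, scipy, OpenCV 4.12 (cv2) and the standard library are available. Lean on these libraries where they do the work, as an engineer would, in place of code of your own. Each camera call takes 0.05 s, during which the arm holds its last target. There are 200 camera calls.

## Working session

There is one attempt and no reset: what is moved stays moved. The work goes in short steps, each a Python script; the robot and the scene stay as the last script left them, time stands still between calls to the robot, and variables do not carry over. Pictures are saved under pics/ and viewed, at most 10 in all, crops included, and the job is handed in when it is done.

```bash
mkdir -p pics; ls; python3 - <<'E'
from station import r
import cv2,numpy as np
for c in("side","top"):
    im=r.camera(c); cv2.imwrite(f"pics/{c}0.png",im[:,:,::-1]); p=r.camera_params(c)
    print(c,p["fov_y"],p["cx"],p["cy"]); T=np.array(p["world_to_cam"]); Ti=np.linalg.inv(T); print(T.round(3).tolist(), "pos",Ti[:3,3].round(3))
    for n in("chest_blue","blue_drawer_handle","chest_red","jar","pot","hammer","bowl","block","roll","bottle","blue_lid_handle"):
        for d in r.look_for(n,c)[:2]:
            print(n,round(d["confidence"],2),(Ti@np.r_[d["point"],1])[:3].round(3))
print(r.read_state())
E
```

```text
pics
side 56.269132507829525 257.58390091072346 187.80553004756234
[[-0.967, -0.255, 0.012, 0.552], [-0.207, 0.756, -0.621, 0.149], [0.149, -0.603, -0.784, 1.24], [0.0, 0.0, 0.0, 1.0]] pos [0.379 0.776 1.058]
chest_blue 0.83 [ 0.833 -0.09   0.126]
blue_drawer_handle 0.77 [ 0.689 -0.143  0.076]
chest_red 0.9 [0.843 0.198 0.128]
chest_red 0.29 [0.413 0.546 0.025]
jar 0.91 [0.514 0.395 0.076]
pot 0.76 [ 0.628 -0.378  0.046]
hammer 0.71 [0.412 0.549 0.023]
bowl 0.95 [ 0.432 -0.481  0.037]
block 0.5 [0.415 0.025 0.034]
roll 0.65 [ 0.596 -0.464  0.111]
bottle 0.88 [0.619 0.438 0.107]
top 52.80371015338649 260.42698191626164 189.59225036578948
[[0.005, -1.0, 0.019, 0.016], [-0.996, -0.007, -0.087, 0.611], [0.087, -0.018, -0.996, 1.32], [0.0, 0.0, 0.0, 1.0]] pos [0.494 0.044 1.367]
chest_blue 0.64 [ 0.849 -0.135  0.129]
chest_blue 0.36 [0.414 0.012 0.034]
blue_drawer_handle 0.97 [ 0.695 -0.152  0.086]
chest_red 0.64 [0.858 0.158 0.126]
jar 0.77 [0.516 0.382 0.075]
pot 0.56 [ 0.629 -0.399  0.029]
hammer 0.89 [0.413 0.539 0.022]
bowl 0.73 [ 0.436 -0.465  0.024]
bowl 0.4 [ 0.698 -0.151  0.089]
block 0.59 [ 0.434 -0.466  0.024]
block 0.53 [0.417 0.015 0.032]
roll 0.84 [ 0.599 -0.465  0.155]
bottle 0.86 [0.625 0.418 0.114]
{'time_s': 1.2, 'joint_positions': array([64.4854893 , 23.91374274, -0.59056776, 92.45319273,  0.269749  ,
       63.63804015, -3.03837246]), 'joint_velocities': array([0.00604684, 0.00640584, 0.08282425, 0.04966249, 0.13360499,
       0.04049146, 0.01328727]), 'joint_efforts': array([-5.54774335e-03, -8.64201665e+01,  6.76400810e-01, -4.35195816e+01,
        1.91150699e-02,  2.10548911e-03,  2.77385743e-05]), 'tcp_pos': array([ 0.24557631, -0.5747097 ,  0.24827127]), 'ee_rot': array([-1.79996527e+02,  2.48729220e-03,  2.31358082e+01]), 'force': array([-0.09487228, -0.2119383 , -0.92435377]), 'ft_torque': array([-0.01051668,  0.06305532,  0.00101042]), 'finger_force': 0.0, 'finger_gap': 1.0006981502428314}
```

View pics/side0.png

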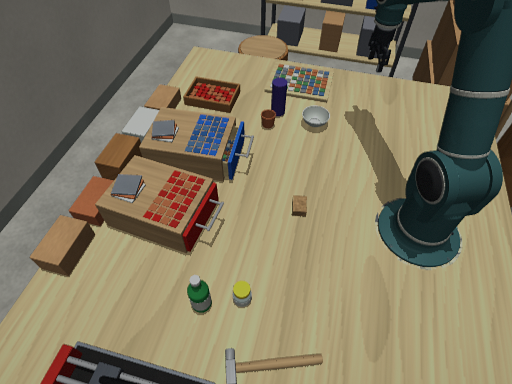

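View pics/top0.png

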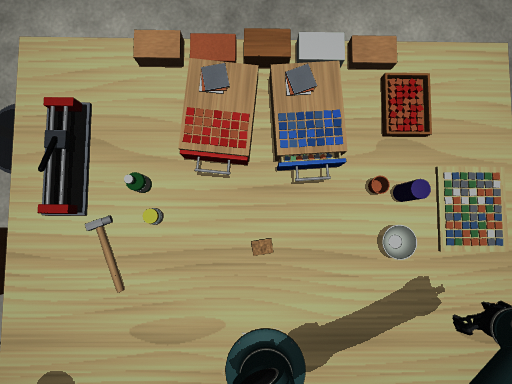

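The blue chest stands around (310,105) in the top view, with its drawer slightly ajar and the handle at about (310,175). In the side view the handle is near (247,150). The block at (262,246) is clear of the drawer's path.

```bash
cat > h.py <<'E'
import numpy as np,cv2
from station import r
def cam(n):
    p=r.camera_params(n); T=np.array(p["world_to_cam"]); f=192/np.tan(np.radians(p["fov_y"]/2))
    return T,f,p["cx"],p["cy"]
def onplane(n,uv,z):
    T,f,cx,cy=cam(n); Ti=np.linalg.inv(T); c=Ti[:3,3]; d=Ti[:3,:3]@np.array([(uv[0]-cx)/f,(uv[1]-cy)/f,1.])
    return c+d*(z-c[2])/d[2]
def proj(n,P):
    T,f,cx,cy=cam(n); q=T[:3,:3]@np.asarray(P)+T[:3,3]; return np.array([cx+f*q[0]/q[2],cy+f*q[1]/q[2]])
def tri(uv):  # {cam:uv} -> world point by DLT
    P=[];x=[]
    for n,u in uv.items():
        T,f,cx,cy=cam(n);P.append(T[:3]);x.append(np.array([(u[0]-cx)/f,(u[1]-cy)/f]))
    X=cv2.triangulatePoints(P[0],P[1],x[0],x[1])[:,0]; return X[:3]/X[3]
def look(name):
    out={}
    for c in("side","top"):
        r.camera(c); T=np.linalg.inv(cam(c)[0])
        L=r.look_for(name,c); out[c]=[(round(d["confidence"],2),(T@np.r_[d["point"],1])[:3].round(3)) for d in L[:2]]
    return out
E
python3 - <<'E'
from h import *
ims={}
for c in("side","top"):
    im=ims[c]=r.camera(c); 
    m=r.trace("blue_drawer_handle",c)[0]["mask"].astype(np.uint8)
    v,u=np.nonzero(m); print(c,m.sum(),u.min(),u.max(),v.min(),v.max(),"rect",cv2.boxPoints(cv2.minAreaRect(np.c_[u,v].astype(np.float32))).round(1).tolist())
    i=im.astype(int); b=((i[...,2]>i[...,0]+60)&(i[...,2]>i[...,1]+30)).astype(np.uint8)
    vv,uu=np.nonzero(b[60:160,260:350] if c=="top" else b[100:160,185:228])
    off=(260,60) if c=="top" else (185,100)
    print("tiles",cv2.boxPoints(cv2.minAreaRect(np.c_[uu+off[0],vv+off[1]].astype(np.float32))).round(1).tolist())
t=cv2.resize(ims["top"][50:200,250:370],None,fx=4,fy=4,interpolation=cv2.INTER_CUBIC)
s=cv2.resize(ims["side"][95:195,130:270],None,fx=4,fy=4,interpolation=cv2.INTER_CUBIC)
cv2.imwrite("pics/t1.png",t[:,:,::-1]);cv2.imwrite("pics/s1.png",s[:,:,::-1])
E
```

```text
side 877 222 253 121 178 rect [[216.6999969482422, 173.89999389648438], [235.1999969482422, 118.4000015258789], [257.70001220703125, 125.9000015258789], [239.1999969482422, 181.39999389648438]]
tiles [[185.0, 150.0], [200.1999969482422, 108.19999694824219], [228.1999969482422, 118.4000015258789], [213.0, 160.1999969482422]]
top 1111 277 345 152 180 rect [[276.1000061035156, 155.39999389648438], [344.5, 151.1999969482422], [346.20001220703125, 177.60000610351562], [277.70001220703125, 181.89999389648438]]
tiles [[277.8999938964844, 112.9000015258789], [341.8999938964844, 108.9000015258789], [345.1000061035156, 159.0], [281.1000061035156, 163.0]]
```

View pics/t1.png

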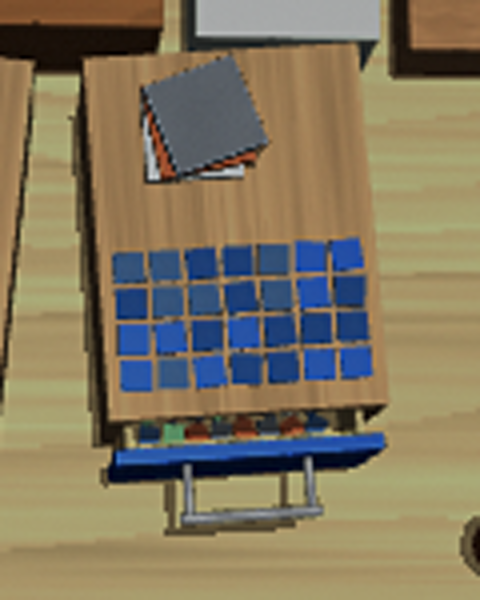

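View pics/s1.png

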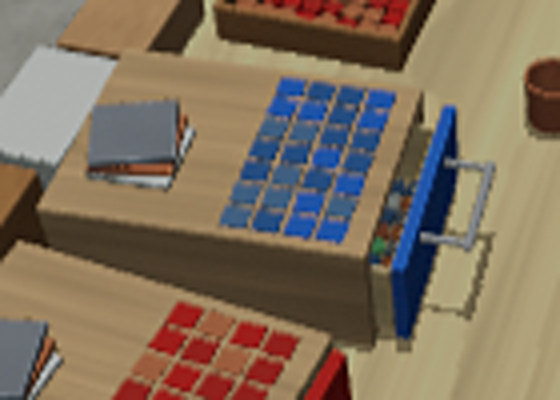

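The crops show the drawer ajar by roughly 30 mm. The handle bar's ends are at top (295.4,179.4)/(330.1,177.4) and side (247.1,155.4)/(252.1,136.1). I triangulate these next.

```bash
python3 - <<'E'
from h import *
A=tri({"top":(295.4,179.4),"side":(247.1,155.4)});B=tri({"top":(330.1,177.4),"side":(252.1,136.1)})
print(A.round(4),B.round(4),"mid",((A+B)/2).round(4),"len",np.linalg.norm(A-B))
for P,u,v in((A,(295.4,179.4),(247.1,155.4)),(B,(330.1,177.4),(252.1,136.1))): print(proj("top",P)-u,proj("side",P)-v)
c=lambda x,y:onplane("top",(250+x/4-.375,50+y/4-.375),.125)
FL,FR,BL,BR=c(107,419),c(388,404),c(82,58),c(357,43)
print([p[:2].round(3).tolist() for p in(FL,FR,BL,BR)])
ang=lambda d:np.degrees(np.arctan2(d[1],d[0]))
print("yaws",ang(BL-FL),ang(BR-FR),ang(FL-FR)-90,ang(BL-BR)-90,"bar",ang(A-B)-90,"w,d",np.linalg.norm(FL-FR),np.linalg.norm(BL-FL))
E
```

```text
[ 0.6377 -0.0947  0.1032] [ 0.6488 -0.212   0.0893] mid [ 0.6432 -0.1534  0.0962] len 0.11858722154889421
[0.06372607 0.343717  ] [-0.31326595 -0.03690298]
[-0.04656339 -0.25078863] [0.21767159 0.02397142]
[[0.718, -0.03], [0.732, -0.26], [1.021, -0.009], [1.037, -0.239]]
yaws 3.9992687088400554 4.041741966412808 3.5644598629864674 3.95807579246447 bar 5.419922092233293 w,d 0.23016891564793643 0.3038307515604507
```

```bash
cat >> h.py <<'E'
YAW=4.0
ca,sa=np.cos(np.radians(YAW)),np.sin(np.radians(YAW))
EX=np.array([ca,sa,0]); EY=np.array([-sa,ca,0])
def st(tag=""):
    s=r.read_state(); print(tag,"t%.1f"%s["time_s"],"tcp",s["tcp_pos"].round(4),"F",s["force"].round(1),"gap %.3f ff %.1f"%(s["finger_gap"],s["finger_force"])); return s
def rot(yaw,phi=0):
    "tool down, its y along chest x, leaned by phi about chest +y"
    from scipy.spatial.transform import Rotation as R
    q=R.from_rotvec(np.radians(phi)*EY)*R.from_euler("xyz",[180,0,yaw],degrees=True)
    return q.as_euler("xyz",degrees=True)
E
python3 - <<'E'
from h import *
p=np.array([.643,-.152,.091])
best=None
for y in(YAW+90,YAW-90):
    q=r.inverse_kinematics(p+[0,0,.2],rot(y)); print(y,None if q is None else np.round(q,1))
    if q is not None and (best is None or abs(q[6])<abs(best[1][6])): best=(y,q)
y=best[0]; print("yaw",y); open("yaw.txt","w").write(str(y))
r.move_ptp(p+[0,0,.2],rot(y)); r.gripper_to(.45)
r.line_to(p+[0,0,.06]); st("above")
r.line_to(p,v=.06); st("at")
r.gripper_to(0); st("grip")
E
```

```text
94.0 [ 30.   28.2 -28.   83.3  13.5  71.9   4.7]
-86.0 [ -27.9   38.6   62.    85.5  -34.5   76.7 -139.2]
yaw 94.0
above t5.1 tcp [ 0.6435 -0.152   0.152 ] F [-0.5  0.5  0. ] gap 0.445 ff 0.0
at t6.2 tcp [ 0.6432 -0.152   0.0914] F [ 0.6 -0.2 -0.3] gap 0.453 ff 0.0
grip t6.6 tcp [ 0.6432 -0.1521  0.0914] F [-1.1  0.4  5.3] gap 0.091 ff 58.6
```

```bash
python3 - <<'E'
from h import *
p0=r.read_state()["tcp_pos"]; 
r.line_to(p0-EX*.15,v=.08); s=st("150")
d=.15
while d<.22:
    d+=.005; r.line_to(p0-EX*d,v=.05); s=r.read_state()
    print(round(d,3),(s["force"]@EX).round(1),"moved",((p0-s["tcp_pos"])@EX).round(4))
    if s["force"]@EX>25: break
st("end")
E
```

```text
150 t8.7 tcp [ 0.4937 -0.1628  0.0915] F [ 2.7 -3.7 -1.6] gap 0.091 ff 58.6
0.155 -2.0 moved 0.1554
0.16 -1.7 moved 0.1603
0.165 -1.6 moved 0.1653
0.17 -1.7 moved 0.1702
0.175 -1.6 moved 0.1753
0.18 -1.2 moved 0.1802
0.185 -1.3 moved 0.1852
0.19 15.6 moved 0.1883
0.195 51.0 moved 0.1887
end t10.9 tcp [ 0.455  -0.1655  0.092 ] F [ 51.6  -7.3 -51.6] gap 0.087 ff 59.0
```

```bash
python3 - <<'E'
from h import *
s=r.read_state()["tcp_pos"]
r.line_to(s+EX*.0005,v=.05); st("relax")
r.gripper_to(.45); st("open"); b=r.read_state()["tcp_pos"]
r.line_to([b[0],b[1],.28],v=.2)
r.line_to(b+[-.06,-.16,.25],v=.2)
for n in("blue_lid_handle","blue_drawer_handle"): print(n,look(n))
t=cv2.resize(r.camera("top")[110:250,250:390],None,fx=4,fy=4,interpolation=cv2.INTER_CUBIC)
s=cv2.resize(r.camera("side")[95:215,170:310],None,fx=4,fy=4,interpolation=cv2.INTER_CUBIC)
cv2.imwrite("pics/t2.png",t[:,:,::-1]);cv2.imwrite("pics/s2.png",s[:,:,::-1]); st()
E
```

```text
relax t11.2 tcp [ 0.456  -0.1655  0.0918] F [ 5.1 -5.5 -7.5] gap 0.091 ff 63.3
open t11.6 tcp [ 0.4554 -0.1653  0.092 ] F [ 0.5 -0.4  0. ] gap 0.451 ff 0.0
blue_lid_handle {'side': [(0.76, array([ 0.636, -0.153,  0.083]))], 'top': [(0.89, array([ 0.639, -0.153,  0.077]))]}
blue_drawer_handle {'side': [(0.8, array([ 0.607, -0.151,  0.073])), (0.52, array([0.416, 0.027, 0.035]))], 'top': [(0.69, array([ 0.607, -0.158,  0.077])), (0.68, array([ 0.631, -0.396,  0.03 ]))]}
 t14.2 tcp [ 0.3955 -0.3252  0.342 ] F [-0.1 -0.  -0.6] gap 0.450 ff 0.0
```

View pics/t2.png

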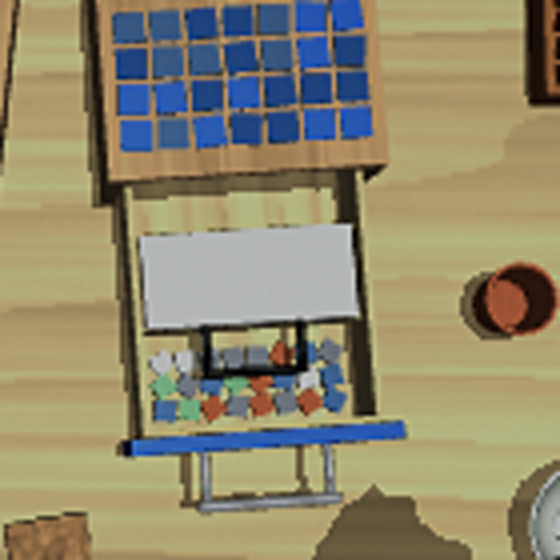

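View pics/s2.png

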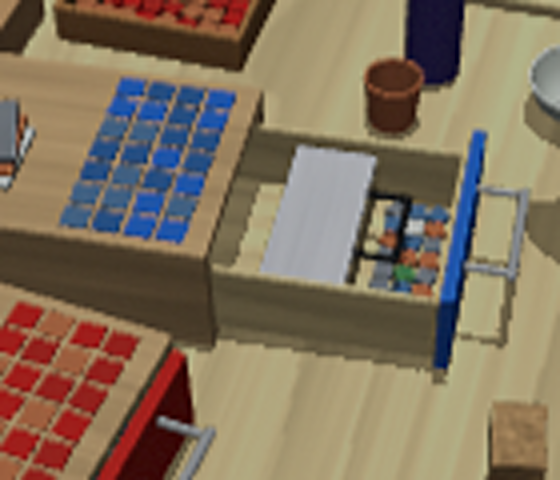

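The drawer is fully out, with the lid still shut. The loop bar runs from (209,375) to (303,371) in the top crop and from (395,257) to (408,198) in the side crop.

```bash
python3 - <<'E'
from h import *
t=lambda x,y:(250+x/4-.375,110+y/4-.375)
s=lambda x,y:(170+x/4-.375,95+y/4-.375)
A=tri({"top":t(209,375),"side":s(395,257)});B=tri({"top":t(303,371),"side":s(408,198)})
M=(A+B)/2;print(A.round(4),B.round(4),M.round(4),np.linalg.norm(A-B))
hb=np.array([.4553,-.1654,.092]); print("rel to drawer bar",(M-hb)@EX,(M-hb)@EY)
# free edge and front top edge, known heights
print("free edge",(onplane("top",t(253,323),.08)-hb)@EX, "back edge",(onplane("top",t(246,230),.08)-hb)@EX,"front edge outer/inner top",(onplane("top",t(265,442),.112)-hb)@EX,(onplane("top",t(265,428),.112)-hb)@EX)
print("loop bar row centre at z.076",(onplane("top",t(256,373),.076)-hb)@EX,"drawer bar",(onplane("top",t(272,501),.092)-hb)@EX)
E
```

```text
[ 0.5612 -0.1182  0.082 ] [ 0.5662 -0.1966  0.0821] [ 0.5637 -0.1574  0.082 ] 0.07856148597949911
rel to drawer bar 0.10872186973383476 0.000405434061808249
free edge 0.1499172862613325 back edge 0.22863686940782274 front edge outer/inner top 0.05027299923005195 0.06157137567444159
loop bar row centre at z.076 0.10814397636863658 drawer bar 0.001681525631857767
```

```bash
cat >> h.py <<'E'
HB=np.array([.4553,-.1654,0]); L0=HB+.1075*EX+[0,0,.077]; Y=94.0
def bar(th):
    a=np.radians(th);c,s=np.cos(a),np.sin(a)
    return L0+EX*.120+[0,0,-.004]+EX*(-.120*c+.004*s)+np.array([0,0,.120*s+.004*c])
def tcp(P,phi):  # TCP for grasp point P: 2 mm farther along tool z
    a=np.radians(phi); return P+.002*(-np.sin(a)*EX+np.array([0,0,-np.cos(a)]))
E
python3 - <<'E'
from h import *
print(L0,bar(106))
r.move_ptp(L0+[0,0,.2],rot(Y)); r.gripper_to(.35)
for th in(0,30,60,90,106):
    print(th,[(f,None if (q:=r.inverse_kinematics(tcp(bar(th),f),rot(Y,f))) is None else q.round(0).tolist()) for f in(0,20,40,60)])
r.line_to(tcp(L0,0)+[0,0,.05]); st()
r.line_to(tcp(L0,0),v=.05); st("at")
r.gripper_to(0); st("grip")
E
```

```text
[ 0.56253814 -0.15790118  0.077     ] [ 0.71907741 -0.14695489  0.18724885]
0 [(0, [33.0, 35.0, -27.0, 105.0, 21.0, 45.0, -1.0]), (20, [29.0, 44.0, -27.0, 90.0, 23.0, 71.0, -2.0]), (40, [24.0, 55.0, -27.0, 76.0, 24.0, 95.0, -3.0]), (60, [17.0, 65.0, -18.0, 63.0, 21.0, 115.0, 1.0])]
30 [(0, [34.0, 32.0, -29.0, 101.0, 19.0, 52.0, 1.0]), (20, [29.0, 42.0, -28.0, 86.0, 21.0, 78.0, -1.0]), (40, [24.0, 53.0, -28.0, 72.0, 23.0, 101.0, -2.0]), (60, None)]
60 [(0, [32.0, 33.0, -30.0, 92.0, 18.0, 60.0, 1.0]), (20, [27.0, 43.0, -29.0, 77.0, 21.0, 85.0, -1.0]), (40, [22.0, 55.0, -29.0, 62.0, 24.0, 109.0, -1.0]), (60, None)]
90 [(0, [29.0, 38.0, -30.0, 82.0, 20.0, 65.0, -0.0]), (20, [23.0, 49.0, -30.0, 65.0, 23.0, 92.0, -1.0]), (40, [3.0, 59.0, 10.0, 47.0, 1.0, 112.0, 15.0]), (60, None)]
106 [(0, [27.0, 42.0, -30.0, 77.0, 21.0, 67.0, -1.0]), (20, [21.0, 53.0, -30.0, 58.0, 24.0, 94.0, -0.0]), (40, None), (60, None)]
 t16.6 tcp [ 0.563  -0.158   0.1259] F [-0.9 -0.8  1.2] gap 0.349 ff 0.0
at t17.8 tcp [ 0.5631 -0.1577  0.0753] F [ 4.7 -0.   0.6] gap 0.350 ff 0.0
grip t18.1 tcp [ 0.5642 -0.1578  0.0757] F [12.   0.6 -0.5] gap 0.068 ff 58.4
```

```bash
sed -i 's/\.1075\*EX/.109*EX/' h.py; python3 - <<'E'
from h import *
for th in range(5,66,5):
    f=25*th/65
    r.line_to(tcp(bar(th),f),rot(Y,f),v=.06); s=r.read_state()
    print(th,s["force"].round(1),(s["tcp_pos"]-tcp(bar(th),f)).round(4),"%.3f %.0f"%(s["finger_gap"],s["finger_force"]))
    if np.linalg.norm(s["force"])>50: print("stop");break
st()
E
```

```text
5 [ 5.2  0.8 -2.3] [ 0.0003 -0.     -0.0002] 0.067 59
10 [ 6.5  0.7 -3.3] [ 0.     -0.     -0.0005] 0.066 59
15 [ 5.5  0.  -0.9] [ 0.      0.     -0.0005] 0.069 59
20 [ 4.4  0.7 -2.4] [-0.0002  0.     -0.0006] 0.070 59
25 [ 4.1  0.6 -2.9] [-0.0004  0.     -0.0008] 0.068 59
30 [ 2.   0.2 -3.5] [-0.0006  0.     -0.0008] 0.068 59
35 [-0.5  1.6  0.8] [-0.0004 -0.     -0.0004] 0.070 59
40 [-1.5  1.1  0.8] [-0.0005 -0.     -0.0004] 0.069 59
45 [-3.1  2.   1.2] [-0.0004  0.     -0.0004] 0.065 59
50 [-2.4  2.   0.1] [-0.0003  0.     -0.0004] 0.065 59
55 [-1.6  2.1  4.7] [0.0001 0.0001 0.0001] 0.067 59
60 [-3.8  3.1  4.8] [0.0001 0.0001 0.0001] 0.064 59
65 [-4.2  2.5  3.8] [ 0.      0.0001 -0.0001] 0.069 59
 t22.3 tcp [ 0.636  -0.1527  0.1816] F [-4.2  2.5  3.8] gap 0.069 ff 59.1
```

```bash
python3 - <<'E'
from h import *
for th in list(range(70,101,5))+[103,105,106.5]:
    f=25-10*(th-65)/41
    r.line_to(tcp(bar(th),f),rot(Y,f),v=.06); s=r.read_state()
    print(th,s["force"].round(1),(s["tcp_pos"]-tcp(bar(th),f)).round(4),"%.3f %.0f"%(s["finger_gap"],s["finger_force"]))
    if np.linalg.norm(s["force"])>35: print("stop");break
st()
for c in("side",):
    im=cv2.resize(r.camera(c)[75:215,150:310],None,fx=4,fy=4,interpolation=cv2.INTER_CUBIC); cv2.imwrite(f"pics/{c}3.png",im[:,:,::-1])
E
```

```text
70 [-2.7  3.3  5.2] [0.0001 0.0001 0.0002] 0.063 59
75 [-3.7  3.5  7. ] [-0.0003  0.0001  0.0002] 0.067 59
80 [-4.7  4.1  7. ] [-0.0005  0.0001 -0.0001] 0.062 59
85 [-4.1  4.9  9.2] [-0.0002  0.0001  0.0003] 0.065 59
90 [-3.5  4.2 12.1] [-0.0002  0.0001  0.0006] 0.064 59
95 [-4.9  3.5 13. ] [-0.0002  0.0001  0.0006] 0.068 59
100 [-4.2  2.8 11. ] [-0.0002  0.0002  0.0005] 0.069 59
103 [-4.3  3.8 10.5] [-0.0002  0.0001  0.0004] 0.064 59
105 [-4.8  3.5  9.8] [-0.0002  0.0002  0.0005] 0.067 59
106.5 [-4.3  3.9 10.5] [-0.0002  0.0002  0.0005] 0.067 59
 t25.4 tcp [ 0.7209 -0.1466  0.1855] F [-4.3  3.9 10.5] gap 0.067 ff 59.4
```

View pics/side3.png

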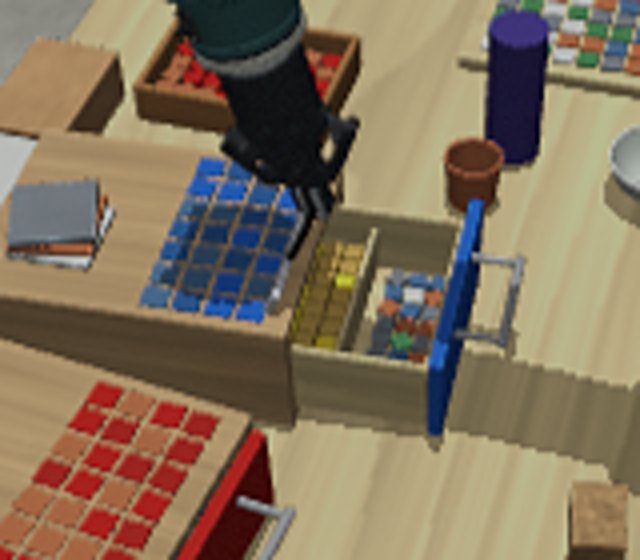

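The gold tiles are exposed and the lid stands against the chest edge near (300,240). I push gently to find the stop, then release along the tool axis.

```bash
python3 - <<'E'
from h import *
f=15
for th in(107.5,108.5,109.5):
    r.line_to(tcp(bar(th),f),rot(Y,f),v=.03); s=st(str(th))
    if s["force"]@EX<-15: break
r.hold(.3); r.gripper_to(.3); st("open")
P=r.read_state()["tcp_pos"]; a=np.radians(f); up=np.sin(a)*EX+np.array([0,0,np.cos(a)])
r.line_to(P+.07*up,v=.08); st("off")
r.line_to(P+.07*up+[-.2,-.05,.12],v=.15)
r.line_to(np.array([.40,-.28,.40]),v=.2)
r.hold(.5); st()
for c in("side","top"): 
    im=r.camera(c); cv2.imwrite(f"pics/{c}4.png",im[:,:,::-1])
im=np.hstack([cv2.resize(cv2.imread("pics/side4.png")[75:215,150:290],(400,400)),cv2.resize(cv2.imread("pics/top4.png")[60:200,250:390],(400,400))]);cv2.imwrite("pics/end.png",im)
for n in("jar","pot","hammer","bowl","block","roll","bottle","blue_lid_handle"):
    print(n,look(n)["top"][:1])
E
```

```text
107.5 t25.7 tcp [ 0.7229 -0.1465  0.1849] F [-4.7  3.6 11.3] gap 0.066 ff 59.5
108.5 t25.9 tcp [ 0.7248 -0.1463  0.1842] F [-4.9  3.1 10.6] gap 0.071 ff 59.5
109.5 t26.2 tcp [ 0.7268 -0.1462  0.1835] F [-5.5  3.7 11.8] gap 0.064 ff 59.5
open t26.8 tcp [ 0.7267 -0.1469  0.1824] F [-1.3 -0.1  0.1] gap 0.305 ff 0.2
off t27.8 tcp [ 0.7445 -0.1456  0.2493] F [-0.5 -0.5 -0.2] gap 0.295 ff 0.0
 t31.1 tcp [ 0.4001 -0.28    0.3999] F [-0.1 -0.1  0.1] gap 0.298 ff 0.0
jar [(0.71, array([0.516, 0.378, 0.075]))]
pot [(0.77, array([ 0.629, -0.397,  0.029]))]
hammer [(0.6, array([0.414, 0.539, 0.023]))]
bowl []
block [(0.62, array([0.416, 0.013, 0.034]))]
roll [(0.97, array([ 0.603, -0.466,  0.153]))]
bottle [(0.87, array([0.628, 0.422, 0.115]))]
blue_lid_handle [(0.59, array([ 0.709, -0.15 ,  0.077]))]
```

View pics/end.png

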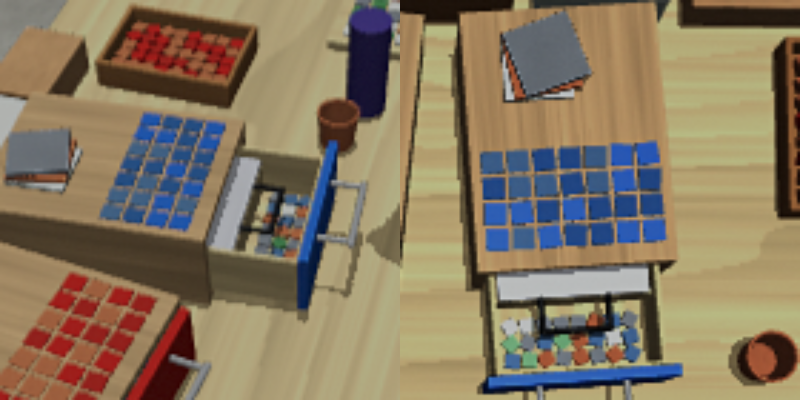

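The lid is shut again at (577,330) in the right half, and the drawer has slid in by about 70 mm. Grip friction on the bar overcame the drawer's roughly 5 N. So I'll pull the drawer out again, and this time grip only for the first part of the lift, then carry the lid over in a loose cage so nothing pushes the drawer. First I locate the handle and check IK for the new tool leans, without moving.

```bash
python3 - <<'E'
from h import *
lp=onplane("top",(250+177/2.857-.3,60+330/2.857-.3),.076); print("loop",(lp-HB)@EX-.109)
for c in("top","side"):
    r.camera(c)
m=r.trace("blue_lid_handle","top")
im=cv2.imread("pics/top4.png")
# steel bar: column-wise brightest grey below the front near u=312
h=[onplane("top",(314,v),.092) for v in range(178,215)]
col=cv2.cvtColor(im,cv2.COLOR_BGR2HSV)[178:215,308:320].mean(1)
for v,(c,p) in enumerate(zip(col,h)): print(v+178,c.round(0),round((p-HB)@EX,3)) if v<32 else 0
for th,f in((0,0),(20,-8),(40,-15),(70,-12),(104,0)):
    q=r.inverse_kinematics(tcp(bar(th),f),rot(Y,f)); print(th,None if q is None else q.round(0))
E
```

```text
loop 0.09266225464984583
178 [ 48. 150. 130.] 0.19
179 [ 52. 140. 154.] 0.187
180 [ 50. 142. 138.] 0.183
181 [ 30.  95. 160.] 0.18
182 [ 35.  94. 155.] 0.177
183 [ 56.  94. 138.] 0.173
184 [ 52. 100. 136.] 0.17
185 [ 50. 108. 137.] 0.167
186 [ 47. 105. 137.] 0.163
187 [ 31.  90. 145.] 0.16
188 [ 26.  91. 189.] 0.157
189 [ 71.  85. 132.] 0.153
190 [109. 189. 180.] 0.15
191 [109. 189. 183.] 0.147
192 [109. 183. 187.] 0.143
193 [110. 208. 122.] 0.14
194 [113. 247.  40.] 0.137
195 [ 89. 112.  55.] 0.133
196 [ 22.  95. 187.] 0.13
197 [ 23.  90. 185.] 0.127
198 [ 24.  88. 184.] 0.123
199 [ 25.  87. 183.] 0.12
200 [ 25.  86. 183.] 0.117
201 [ 25.  86. 183.] 0.114
202 [ 26.  82. 184.] 0.11
203 [ 22.  93. 183.] 0.107
204 [ 21.  98. 180.] 0.104
205 [ 21. 102. 181.] 0.1
206 [ 39.  40. 116.] 0.097
207 [104.  10. 158.] 0.094
208 [106.  15. 124.] 0.09
209 [20. 80. 78.] 0.087
0 [ 32.  35. -25. 105.  20.  45.   0.]
20 [ 34.  29. -26. 108.  16.  39.   4.]
40 [ 36.  26. -27. 109.  13.  34.   7.]
70 [ 33.  29. -27.  98.  14.  45.   4.]
104 [ 27.  41. -29.  77.  20.  67.  -0.]
```

```bash
python3 - <<'E'
from h import *
r.gripper_to(.35)
p=HB+.092*EX+[0,0,.091]
r.move_ptp(p+[0,0,.05],rot(Y)); r.line_to(p,v=.1); st("at")
r.gripper_to(0); st("grip")
g=r.read_state()["tcp_pos"]; e=(g-HB)@EX
r.line_to(g-EX*(e-.004),v=.08); st("near stop")
r.line_to(g-EX*(e+.0015),v=.05); s=st("stop")
print("fx",s["force"]@EX)
r.line_to(s["tcp_pos"]+EX*.0005,v=.05)
r.gripper_to(.35); b=st("open")["tcp_pos"]; print("bar",(b-HB)@EX,(b-HB)@EY)
r.line_to([b[0],b[1],.155],v=.15)
q=tcp(L0,0); r.line_to(q+[0,0,.155-q[2]],v=.2)
r.line_to(q,v=.1); st("at loop"); r.gripper_to(0); s=st("grip loop")
E
```

```text
at t35.0 tcp [ 0.5473 -0.159   0.0913] F [ 0.6 -0.9  0.3] gap 0.348 ff 0.0
grip t35.3 tcp [ 0.5475 -0.1591  0.0918] F [-1.3  0.4  6. ] gap 0.090 ff 58.6
near stop t36.6 tcp [ 0.4591 -0.1655  0.0918] F [-2.9 -2.9  1.7] gap 0.090 ff 59.3
stop t36.8 tcp [ 0.4555 -0.1657  0.0919] F [ 12.6  -3.6 -15.5] gap 0.088 ff 59.7
fx 12.352707869775895
open t37.4 tcp [ 0.456  -0.1655  0.092 ] F [-0.1 -0.  -0.2] gap 0.350 ff 0.0
bar 0.0006473518602850899 -0.00014162485062913172
at loop t39.6 tcp [ 0.5641 -0.1578  0.0754] F [-0.4 -0.1 -0.6] gap 0.348 ff 0.0
grip loop t40.0 tcp [ 0.5643 -0.1579  0.0755] F [-0.1  0.2  6.3] gap 0.070 ff 58.8
```

```bash
cat >> h.py <<'E'
def front():
    im=cv2.cvtColor(r.camera("top"),cv2.COLOR_RGB2HSV).astype(int); out=[]
    for u in(288,300,325,338):
        c=im[170:240,u]; v=np.nonzero((abs(c[:,0]-110)<10)&(c[:,1]>150)&(c[:,2]>100))[0]
        if len(v): out.append(round(float((onplane("top",(u,170+v.max()),.112)-HB)@EX),4))
    return out
E
python3 - <<'E'
from h import *
print(front())
def go(th,f,bias,v=.07):
    r.line_to(tcp(bar(th),f)-EX*bias,rot(Y,f),v=v); s=r.read_state()
    print(th,s["force"].round(1),"%.3f"%s["finger_gap"],"t%.1f"%s["time_s"]); return s
for th in(10,20,30,40): go(th,-15*th/40,.001)
print(front())
r.gripper_to(.13); st("loose")
for th in(50,60,70,80):
    s=go(th,-15+15*(th-40)/64,0)
    if s["force"]@EX<-4.5: print("slip?");break
print(front())
im=np.hstack([cv2.resize(r.camera("side")[75:215,150:290],(400,400)),cv2.resize(r.camera("top")[100:240,250:390],(400,400))]);cv2.imwrite("pics/mid.png",im[:,:,::-1])
E
```

```text
[0.0469, 0.0476]
10 [ 6.8  0.5 -3.1] 0.063 t40.5
20 [ 4.5 -0.2 -3.1] 0.066 t40.9
30 [-5.3 -1.3  0.4] 0.068 t41.4
40 [-1.4 -1.8 -3.2] 0.065 t41.8
[0.0501, 0.0508]
loose t42.1 tcp [ 0.5943 -0.1556  0.1513] F [-0.  -1.4 -1.2] gap 0.134 ff 0.3
50 [-1.   0.4 -0.7] 0.125 t42.6
60 [-1.1 -0.1  0.3] 0.128 t43.0
70 [-0.4  0.2 -0.8] 0.132 t43.5
80 [ 0.3 -0.4  0.5] 0.129 t43.9
[0.0501, 0.0508]
```

View pics/mid.png

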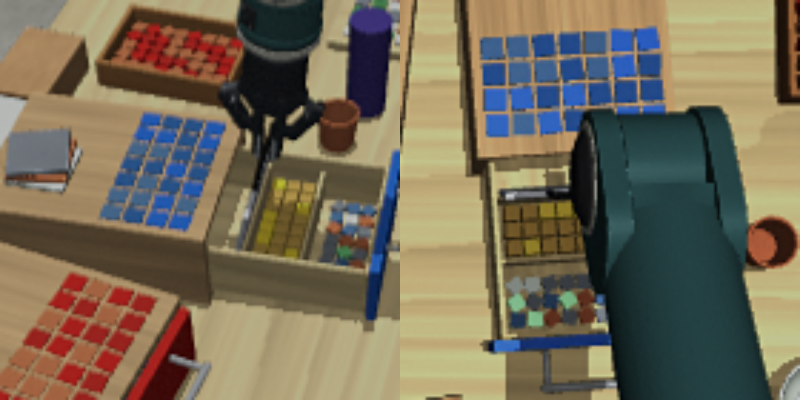

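The drawer is still out to within 3 mm of its stop, and the lid stands at about 80° in the loose cage. I carry on over.

```bash
python3 - <<'E'
from h import *
for th in(88,96,104):
    f=-15+15*(th-40)/64
    r.line_to(tcp(bar(th),f),rot(Y,f),v=.06); s=r.read_state(); print(th,s["force"].round(1))
    if s["force"]@EX<-4.5: print("push"); break
print(front())
r.gripper_to(.3); st("open")
P=r.read_state()["tcp_pos"]; r.line_to(P+[0,0,.07],v=.1); r.line_to(P+[-.12,-.12,.15],v=.2); r.hold(.2)
print(front(),look("blue_lid_handle"),look("blue_lid")); st()
im=np.hstack([cv2.resize(r.camera("side")[75:215,150:290],(400,400)),cv2.resize(r.camera("top")[100:240,250:390],(400,400))]);cv2.imwrite("pics/fin.png",im[:,:,::-1])
E
```

```text
88 [-0.4 -0.7  0.1]
96 [ 0.1  0.4 -0.6]
104 [ 0.4  0.4 -0.3]
[0.0501, 0.0508]
open t45.7 tcp [ 0.7164 -0.1473  0.1867] F [0.2 0.8 0.3] gap 0.297 ff 0.0
[0.0501, 0.0508, 0.052, 0.0525] {'side': [(0.65, array([ 0.7  , -0.143,  0.124]))], 'top': [(0.77, array([ 0.701, -0.151,  0.125]))]} {'side': [(0.77, array([ 0.7  , -0.14 ,  0.125])), (0.74, array([ 0.615, -0.147,  0.058]))], 'top': [(0.71, array([0.712, 0.173, 0.099])), (0.6, array([ 0.702, -0.148,  0.127]))]}
 t48.3 tcp [ 0.5964 -0.2673  0.3366] F [ 0.4  0.3 -0.5] gap 0.298 ff 0.0
```

View pics/fin.png

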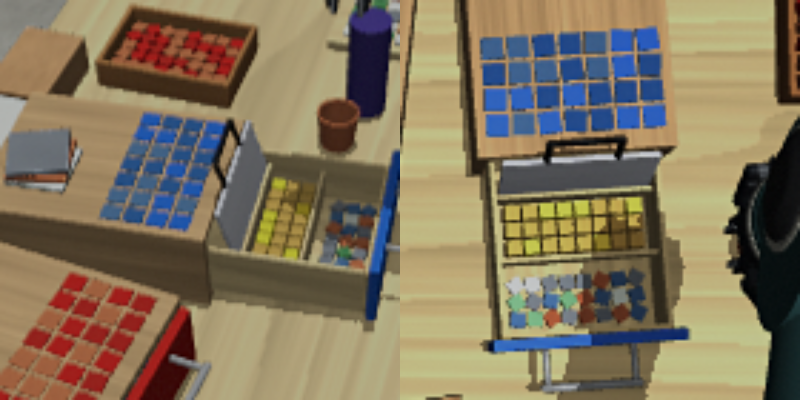

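The final picture shows the lid leaning back past vertical with its loop at (585,150), the gold tiles open, the drawer out and the arm clear.

```bash
python3 -c "
from station import r
print(r.sign_off())"
```

```text
the job is handed in; nothing more can be done
None
```

The job is handed in at about 48 s: the last picture shows the blue drawer out to within about 3 mm of its stop, the lid leaning back open over the gold tiles and the red drawer untouched. It took a second try, because on the first the drawer slid in and the lid fell shut. After that first try the loose things were where they started, except the bowl, which the camera check missed; I didn't re-check them at the end.

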